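# Pick up the cheese roll with the serving tongs and hold it ready

### The arm

A 7-joint arm with a two-finger parallel gripper is mounted at the origin on the work surface. World frame = base frame: x ahead of the robot, y to its left, z up, the work surface at z = 0. Lengths are in mm, angles in rad, forces in N, time in s.
With the tool pointing down it reaches from about 425 to 950 mm from the base axis. Payload 16.7 kg.
Tool frame: the origin (TCP) lies on the centre line of the jaws, within the pads' length; the fingertips stand 17 mm ahead of it and the grasp point (between the pads) lies 2 mm behind it (arm.tips_ahead is the z of the fingertips in the tool frame, in mm); z points along the fingers, y is the line along which they close (so a half turn about z gives the same grasp; the last joint's range is limited). The gripper opens to 94 mm and grips with 3 to 60 N. Pads are 16 mm wide; open, the fingers measure 119 mm over their backs; the gripper's body (75 mm by 177 mm) begins 78 mm behind the grasp point.
Start: joints at [-1.389, 0.426, 0.074, 1.606, -0.034, 1.111, -0.067], TCP at [219.882, 638.144, 222.467] pointing down, gripper open.
Joint ranges: [-2.85, 2.85], [-0.5, 2.14], [-1.23, 1.37], [0.21, 2.46], [-1.02, 4.16], [0.16, 2.05], [-2.73, 2.73]. Speed limits (rad/s): [1.89, 1.89, 2.39, 2.39, 3.01, 3.01, 3.01].

### API

Orientations are given as a unit quaternion [x, y, z, w].
In Python, from rig import arm, eyes gives the robot as it stands.
- The arm moves only by the shell command python3 -m inch 'ROWS'. ROWS is JSON, a list that holds one entry, the list of rows, each a list of 7 numbers: the shift along the world's x, y, z in cm, then the turn, a rotation vector about the world's x, y, z in degrees, then the opening, from -1 (shut) to 1 (fully open), so that 0 is half open. A call has 1 to 10 rows; each row is the pose to reach, as a shift and turn from the pose commanded when the call began; what a row does not reach only later rows make up. A row lasts 1/12 s, in which the tool goes at most 41.7 mm and 7.16 degrees, less where a joint would pass 70% of its speed; a pose out of reach is approached as far as the arm can. A call with a gripper value outside its range is refused whole. The fingers move at their own pace and stop on an object; the grip force is fixed at half the most. Time passes only in rows, so rows that repeat a pose let the fingers close. It gives the time, the measured TCP pose, the force, the opening and the grip force at its end, in the units of the state.
- arm.state(): the state, without advancing time (a new reading comes with each control period).
- eyes.snapshot(name): name is "side" or "top" or "wrist"; returns a dict with "pixels" (480x640x3 uint8, blue, green, red), "fovy" (degrees; the focal length in pixels is half the picture's height over the tangent of half this angle, whatever the lens; pixels are square), "cx", "cy" (the principal point, pixels), "k1" (the pictures are not rectified: a ray, as slopes to the right and down, at radius r is drawn at 1 + k1 r^2 times it, then the intrinsics apply), "pose" (4x4, takes a point from camera to world coordinates); the wrist camera has in their place "T_tool_cam" (4x4, takes a point from camera to tool coordinates, whose origin is the TCP and whose axes are the flange's). Camera axes: x right, y down, z forward; pixel columns grow to the right and rows downward; lengths in mm; the calibration is good to about 2 mm. A picture is of the moment at which its call begins: read the wrist's pose just before it. There is no depth.
- arm.sign_off(): hands the job in; it is judged then, once.
The state is a dict: "clock": time; "joint_pos": joint angles; "joint_vel": joint speeds; "tau": joint torques, N m; "tcp_pos": TCP position; "eef_rot": TCP orientation; "ft_force": force on the tool from outside, world axes, zero at the start; "wrist_torque": the same for the moment, N m; "grip_width": finger opening in mm; "grip_force": force on a finger pad.
Only numpy, scipy, OpenCV 4.12 (cv2) and the standard library are available. Lean on these libraries where they do the work, as an engineer would, in place of code of your own. Each camera call takes 0.05 s, during which the arm holds its last target. There are 200 camera calls.

### The job

A guest has arrived: pick up the serving tongs by their black grips, close their paddles on the round golden cheese roll on the wooden board and lift it about 12 cm clear of the board, without the gripper or arm ever touching the roll. Finish while still holding it up steadily in the tongs, and leave the two other treats, the canister and the sunglasses where they are.

Things in the scene. Friction and masses are not known exactly. Their poses are not given: they have to be found in the camera images.
- tongs: Steel spring serving tongs, 220 mm long plus a brass hanging ring, about 90 g, lying on the tray on their side, so the two arms close level. Origin on the hinge pin at the tail, at the underside; x along the middle line to the paddles, y to the left arm, z up. A coil spring spreads the arms to a stop: let go and they spring open. They balance close to the grips
- tongs_grip (a point): midpoint between the two black grips, 85 mm from the pin, 12 mm above the underside. Each grip is a flat pad 64 mm long, 20 mm tall on the outside of an arm; lying open they are 51 mm wide overall and splay 0.076 rad each. Squeezing takes about 7 N to start, 10 N when the paddles reach the roll: the grips are then parallel, 38 mm wide
- tongs_tip (a point): midpoint between the two paddles as the open tongs lie: 183 mm from the pin, 98 mm ahead of tongs_grip, 12 mm above the underside. The paddles' inner faces are 72 mm apart when open; this gap shrinks 2.15 mm for each mm the grips are squeezed together
- tongs_left: left (+y) arm of the tongs: a steel strip 20 mm tall, from 2 to 22 mm above the underside, its paddle 24 mm tall, from 0 to 24 mm; swings about the pin. Its origin and axes are those of the tongs as they lie open
- tongs_right: right (-y) arm of the tongs, mirrored; its origin and axes are those of the tongs
- paddle_left (a point): centre of the inner face of the left paddle (46 mm long, 24 mm tall, 3 mm thick, with a short lip bent in at the front end)
- paddle_right (a point): centre of the inner face of the right paddle, likewise
- tray: pale flat stone tray under the tongs, 250 x 110 x 6 mm, fixed; origin in the centre of its underside
- board: dark wooden serving board, 140 (x) x 300 (y) x 15 mm, fixed; origin in the centre of its underside, on the counter; the three treats stand on it in a row along its y, about 90 mm apart in any order
- roll: the cheese roll: round, golden, firm, 44 mm wide (between 13 and 25 mm height), 38 mm high, flat foot, about 28 g; origin in the centre of its foot
- roll_center (a point): centre of the cheese roll, 19 mm above its foot
- truffle: dark chocolate truffle in a white cup, 37 mm wide, 32 mm high, loose; origin in the centre of its foot; to be left alone
- guava_bar: square pale pastry with a red guava centre, 34 x 34 x 19 mm, loose; origin in the centre of its underside; to be left alone
- canister: clear acrylic canister of sweets with a clipped-on steel lid, 104 mm wide (116 mm over the two clips), 129 mm high, loose; origin in the centre of its underside; to be left alone
- sunglasses: folded black sunglasses standing on their lower edge, 140 mm (y) x 32 mm x 49 mm high, loose; origin under the middle of the front; to be left alone
Not all that is in view belongs to the job. Leave any green or red look-alike of the roll alone.

How it is judged (in metres and radians):
On the way, in this order (a step that is already met when the one before it is completed fails the run):
1. the tongs are gripped and lifted off the tray (height (world z) of tongs above 0.016 m and height (world z) of tongs_tip above 0.028 m and contact force between the fingers and tongs above 1 N), for 0.2 s.
2. the paddles are closed on the cheese roll from both sides (contact force between each of tongs_left, tongs_right and roll above 0.5 N and distance between each of paddle_left, paddle_right and roll_center below 0.036 m), for 0.2 s.
At the end, for the whole second after the job is handed in: roll pinched between both paddles (face centres within 36 mm of its centre, over 0.5 N each), foot over 105 mm above the counter, slower than 30 mm/s; gripper squeezes the tongs over 5 N and does not touch the roll; other treats, canister and sunglasses upright within 20 mm of their start (all of step 2 and height (world z) of roll above 0.105 m and contact force between the fingers and tongs above 5 N and contact force between each of the fingers, the arm and roll below 0.1 N and contact force between tongs and board below 0.1 N and linear speed of roll below 0.03 m/s and distance of each of truffle, guava_bar, canister, sunglasses from where it was at the start of the episode below 0.02 m and angle between each of truffle, guava_bar, canister, sunglasses's own z axis and vertical below 0.2 rad); the arm keeps its last pose, push and grip.
It fails at once if the gripper or arm touches the cheese roll (contact force between any of the fingers, the arm and roll above 0.3 N).
It fails at once if another treat, the canister or the sunglasses are pushed away or knocked over (distance of any of truffle, guava_bar, canister, sunglasses from where it was at the start of the episode above 0.025 m or angle between any of truffle, guava_bar, canister, sunglasses's own z axis and vertical above 0.4 rad).
It also fails if it takes over 37 s, if anything falls off the work surface, if the arm or the gripper's body presses on something with over 40 N, if the wrist force passes 120 N, or if a joint passes its speed limit or range.

## Working session

There is one attempt and no reset: what is moved stays moved. The work goes in short steps, Python scripts to look and compute and a shell command to move; the robot and the scene stay as the last step left them, time stands still between calls to the robot, and variables do not carry over. Pictures are saved under pics/ and viewed, at most 10 in all, crops included, and the job is handed in when it is done.

```bash
mkdir -p pics; python3 - <<'E'
from rig import arm, eyes
import cv2, json
for n in ("top","side"):
    s=eyes.snapshot(n); cv2.imwrite(f"pics/{n}0.png",s["pixels"])
    print(n,s["fovy"],s["cx"],s["cy"],s["k1"],s["pose"])
print(arm.state(), arm.tips_ahead)
E
```

```text
top 53.56271705895793 313.16164584581657 250.61027292023627 -0.11914009557862949 [[-1.12347707e-02 -9.76867951e-01  2.13548090e-01  3.80640320e+02]
 [-9.99928136e-01  1.00819484e-02 -6.48674051e-03  2.06572057e+01]
 [ 4.18370809e-03 -2.13605620e-01 -9.76911017e-01  1.17705974e+03]
 [ 0.00000000e+00  0.00000000e+00  0.00000000e+00  1.00000000e+00]]
side 46.267158373337594 323.40934923280446 247.3217411242814 0.026477298713790547 [[ 9.77635712e-01 -1.45993006e-01  1.51375217e-01  4.50146828e+02]
 [-2.10263141e-01 -6.92983253e-01  6.89611211e-01 -7.35096218e+02]
 [ 4.22207702e-03 -7.06017176e-01 -7.08182124e-01  8.44763681e+02]
 [ 0.00000000e+00  0.00000000e+00  0.00000000e+00  1.00000000e+00]]
{'clock': 0.1, 'joint_pos': array([-1.38852687,  0.42666356,  0.07388833,  1.60650291, -0.03409465,
        1.11079833, -0.06710504]), 'joint_vel': array([ 0.0006847 , -0.00071998, -0.00084782, -0.00050546, -0.00129592,
        0.00088712,  0.00075339]), 'tau': array([ 7.21154021e-03, -9.37467885e+01,  3.67595069e+00, -4.55040121e+01,
       -4.87757230e-02,  1.68312597e-02,  3.18002708e-05]), 'tcp_pos': array([219.78900156, 637.83961843, 221.86831531]), 'eef_rot': array([ 1.65157123e-01,  9.86267112e-01, -5.54232351e-04, -4.39058149e-05]), 'ft_force': array([0.01507292, 0.2897775 , 1.24930426]), 'wrist_torque': array([ 0.00253929, -0.01141251,  0.00569149]), 'grip_force': 0.0, 'grip_width': 93.82281270680987} 17.0
```

View pics/top0.png

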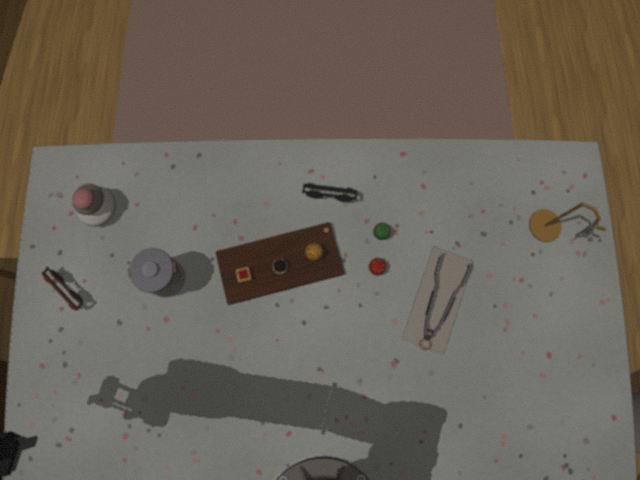

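View pics/side0.png

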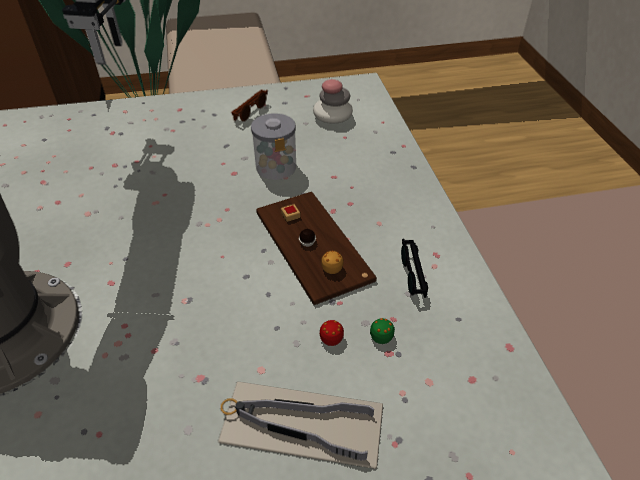

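The top view shows the tongs with their pin at about (428,338) and paddles at (440,260) and (468,268). There are three round candidates: golden on the board at (314,251), red at (377,267) and green at (382,231). The golden one fits because it is the only one on the board. In the side view it is at (332,262), with the truffle at (308,238) and the guava bar at (291,212).

```bash
cat > h.py <<'E'
import numpy as np, cv2
from rig import arm, eyes
from scipy.spatial.transform import Rotation as R
def cam(s):
    f=240/np.tan(np.radians(s["fovy"])/2)
    if "pose" in s: P=np.array(s["pose"])
    else:
        st=s["st"]; T=np.eye(4); T[:3,:3]=R.from_quat(st["eef_rot"]).as_matrix(); T[:3,3]=st["tcp_pos"]; P=T@np.array(s["T_tool_cam"])
    return np.array([[f,0,s["cx"]],[0,f,s["cy"]],[0,0,1]]),np.array([s["k1"],0,0,0.]),P
def snap(n):
    st=arm.state(); s=eyes.snapshot(n); s["st"]=st; return s
def ray(s,uv):
    K,D,P=cam(s); n=cv2.undistortPoints(np.array(uv,float).reshape(-1,1,2),K,D)[:,0]
    return P[:3,3],np.c_[n,np.ones(len(n))]@P[:3,:3].T
def onz(s,uv,z):
    o,d=ray(s,uv); return o+d*((z-o[2])/d[:,2])[:,None]
def proj(s,X):
    K,D,P=cam(s); Q=np.linalg.inv(P); return cv2.projectPoints(np.array(X,float).reshape(-1,1,3),cv2.Rodrigues(Q[:3,:3])[0],Q[:3,3],K,D)[0][:,0]
def tri(s1,u1,s2,u2):
    A=np.zeros((3,3));b=np.zeros(3)
    for s,u in((s1,u1),(s2,u2)):
        o,d=ray(s,[u]);d=d[0]/np.linalg.norm(d);M=np.eye(3)-np.outer(d,d);A+=M;b+=M@o
    return np.linalg.solve(A,b)
E
python3 - <<'E'
from h import *
t,s=snap("top"),snap("side")
def crop(p,x,y,w,h,k=4): return cv2.resize(p["pixels"][y:y+h,x:x+w],None,fx=k,fy=k,interpolation=cv2.INTER_CUBIC)
a=crop(t,395,240,90,115); b=crop(t,210,215,110*1,115); c=crop(s,215,375,180,100,); 
im=np.zeros((865,800,3),np.uint8)
a=crop(t,395,240,95,115,3); b=crop(t,210,215,140,115,3); c=crop(s,215,378,175,92,2.6) if 0 else cv2.resize(s["pixels"][378:470,215:390],None,fx=2.6,fy=2.6,interpolation=cv2.INTER_CUBIC)
d=cv2.resize(s["pixels"][185:310,250:385],None,fx=2,fy=1.9)
im=np.zeros((600,800,3),np.uint8); im[:345,:285]=a; im[:345,290:710]=b; im[350:350+c.shape[0],:c.shape[1]]=c; im[350:350+d.shape[0],500:500+d.shape[1]]=d
cv2.imwrite("pics/crop1.png",cv2.convertScaleAbs(im,alpha=1.5))
for n,u1,u2 in(("roll",(314,251),(332,262)),("truf",(280,267),(308,238)),("guava",(244,275),(291,212)),("red",(377,267),(332,333)),("green",(382,231),(382,331))):
    X=tri(t,u1,s,u2); print(n,X.round(1),proj(t,[X]).round(1),proj(s,[X]).round(1))
print("top z18",onz(t,[(428,338),(440,260),(468,268)],20).round(1))
print("side",onz(s,[(240,409),(372,410),(365,452)],20).round(1))
E
```

```text
roll [630.6  11.   33.4] [[314.  250.6]] [[331.5 262.1]]
truf [595.6  95.1  26. ] [[280.  265.5]] [[306.3 238.5]]
guava [575.7 183.7  25.6] [[244.  273.8]] [[289.7 212.4]]
red [ 593.8 -145.4   16.1] [[377.  265.9]] [[330.6 333.4]]
green [ 684.1 -161.5   18.7] [[382.  230.5]] [[381.3 331.2]]
top z18 [[ 413.9 -262.9   20. ]
 [ 606.2 -304.4   20. ]
 [ 584.9 -374.7   20. ]]
side [[ 418.2 -262.9   20. ]
 [ 625.2 -308.8   20. ]
 [ 596.  -373.7   20. ]]
```

View pics/crop1.png

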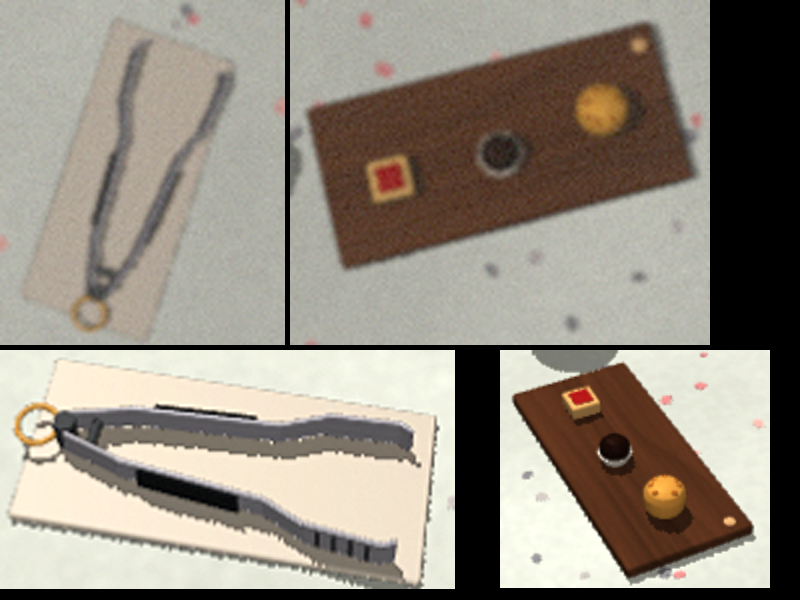

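The crop confirms the golden roll on the board, next to the loose truffle and the guava bar. The red and green balls on the counter are look-alikes. I'm moving towards the tongs now, along an arc clear of the base.

```bash
python3 -m inch '[[[2,-3,0,0,0,0,1],[4,-6,0,0,0,0,1],[6,-9,0,0,0,0,1],[8,-12,0,0,0,0,1],[10,-15,0,0,0,0,1],[12,-18,0,0,0,0,1],[14,-21,0,0,0,0,1],[16,-24,0,0,0,0,1],[18,-27,0,0,0,0,1],[20,-30,0,0,0,0,1]]]' && python3 -m inch '[[[1,-3,0,0,0,0,1],[2,-6,0,0,0,0,1],[3,-9,0,0,0,0,1],[4,-12,0,0,0,0,1],[5,-15,0,0,0,0,1],[6,-18,0,0,0,0,1],[7,-21,0,0,0,0,1],[8,-24,0,0,0,0,1],[9,-27,0,0,0,0,1],[10,-30,0,0,0,0,1]]]' && python3 -m inch '[[[0,-3.5,0,0,0,0,1],[0,-7,0,0,0,0,1],[-0.5,-10.5,0,0,0,0,1],[-1,-14,0,0,0,0,1],[-1.5,-17.5,0,0,0,0,1],[-2,-21,0,0,0,0,1],[-2,-24.5,0,0,0,0,1],[-2,-28,0,0,0,0,1],[-2,-31,0,0,0,0,1],[-2,-33,0,0,0,0,1]]]'; python3 - <<'E'
from h import *
w=snap("wrist"); cv2.imwrite("pics/w1.png",w["pixels"]); st=w["st"]
import pickle; pickle.dump(w,open("w1.pkl","wb"))
print(st["clock"],st["tcp_pos"],st["eef_rot"],st["joint_pos"],cam(w)[2].round(2))
E
```

```text
clock: 1.03
tcp_pos: [420.5, 336.5, 222.6]
eef_rot: [0.165, 0.986, 0.0, -0.0]
ft_force: [-0.2, 0.9, 0.8]
grip_width: 94.2
grip_force: 0.0
clock: 1.87
tcp_pos: [520.1, 36.6, 222.6]
eef_rot: [0.165, 0.986, 0.0, 0.0]
ft_force: [-0.1, -0.2, 0.2]
grip_width: 93.7
grip_force: 0.0
clock: 2.7
tcp_pos: [499.1, -295.0, 222.6]
eef_rot: [0.166, 0.986, -0.0, 0.0]
ft_force: [-0.2, 1.0, 0.4]
grip_width: 94.1
grip_force: 0.0
2.7 [ 499.14317813 -294.97534749  222.55734846] [ 1.66208552e-01  9.86090530e-01 -4.21429042e-04  7.83520377e-05] [-0.07247338  0.30730966  0.61193469  1.85158266 -0.20150453  1.04433531
  1.8561288 ] [[ 3.3000e-01  9.2000e-01  2.2000e-01  4.3665e+02]
 [ 9.4000e-01 -3.2000e-01 -8.0000e-02 -2.7255e+02]
 [ 0.0000e+00  2.3000e-01 -9.7000e-01  3.8530e+02]
 [ 0.0000e+00  0.0000e+00  0.0000e+00  1.0000e+00]]
```

View pics/w1.png

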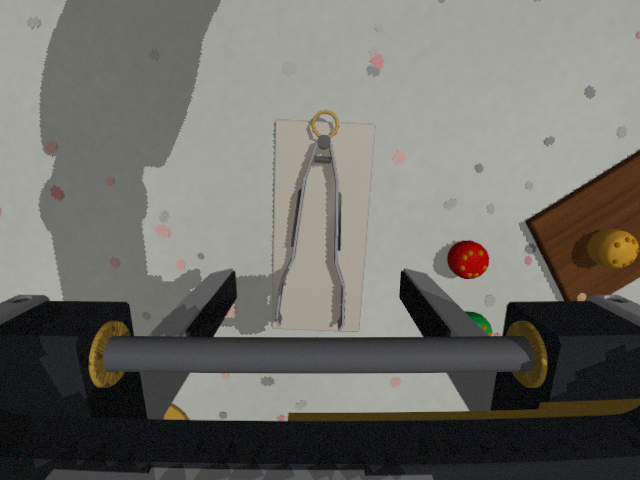

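The wrist view shows the tongs' pin at (323,142), the black grips at (297,218) and (339,221), and the paddle ends at (279,327) and (342,327). The red and green balls are at (468,260) and (476,325), and the golden roll is at (617,248).

```bash
python3 - <<'E'
from h import *; import pickle
w=pickle.load(open("w1.pkl","rb"))
pin,gl,gr,tl,tr=onz(w,[(323,142),(297,218),(339,221),(279,327),(342,327)],27)
print(pin,gl,gr,tl,tr)
tm=(tl+tr)/2; h=(tm-pin)[:2]; print("len",np.linalg.norm(h),"heading",np.degrees(np.arctan2(h[1],h[0])),"openwidth",np.linalg.norm(tl-tr),"gripw",np.linalg.norm(gl-gr))
u=h/np.linalg.norm(h); print("grip pt",pin[:2]+85*u,(gl+gr)[:2]/2)
q=R.from_quat(w["st"]["eef_rot"]).as_matrix(); print("tool y yaw",np.degrees(np.arctan2(q[1,1],q[0,1])))
print("roll wrist",onz(w,[(617,248)],34))
# tray corners check
print("tray",onz(w,[(275,120),(375,124),(359,331),(273,328)],6).round(1))
E
```

```text
[ 417.59014631 -260.01028      27.        ] [ 483.75851207 -312.72774198   27.        ] [ 501.94081892 -270.49169212   27.        ] [ 599.32575556 -377.54409015   27.        ] [ 623.80894287 -306.98919059   27.        ]
len 210.6970907970498 heading -22.979454692589783 openwidth 74.68212846962828 gripw 45.98347736725381
grip pt [ 495.84496314 -293.19436719] [ 492.84966549 -291.60971705]
tool y yaw 70.86509363913909
roll wrist [[632.9165955   18.45605811  34.        ]]
tray [[ 377.5 -301.     6. ]
 [ 417.  -199.6    6. ]
 [ 647.1 -290.5    6. ]
 [ 607.7 -391.3    6. ]]
```

```bash
python3 -m inch '[[[-0.5,0,-3,0,0,-4,1],[-0.5,0,-6,0,0,-4,1],[-0.5,0,-9,0,0,-4,1],[-0.5,0,-11.5,0,0,-4,1],[-0.5,0,-13,0,0,-4,1],[-0.5,0,-14,0,0,-4,1],[-0.5,0,-14.5,0,0,-4,1],[-0.5,0,-14.5,0,0,-4,1],[-0.5,0,-14.5,0,0,-4,1]]]'; python3 - <<'E'
from h import *
w=snap("wrist"); cv2.imwrite("pics/w2.png",w["pixels"]); st=w["st"]
import pickle; pickle.dump(w,open("w2.pkl","wb"))
q=R.from_quat(st["eef_rot"]).as_matrix(); print(st["clock"],st["tcp_pos"],"tool y yaw",np.degrees(np.arctan2(q[1,1],q[0,1])))
E
```

```text
clock: 3.5
tcp_pos: [495.2, -292.1, 78.2]
eef_rot: [0.2, 0.98, -0.0, 0.0]
ft_force: [-1.1, 0.6, 0.7]
grip_width: 93.9
grip_force: 0.0
3.5 [ 495.24144401 -292.11272434   78.15169789] tool y yaw 66.9802759552376
```

View pics/w2.png

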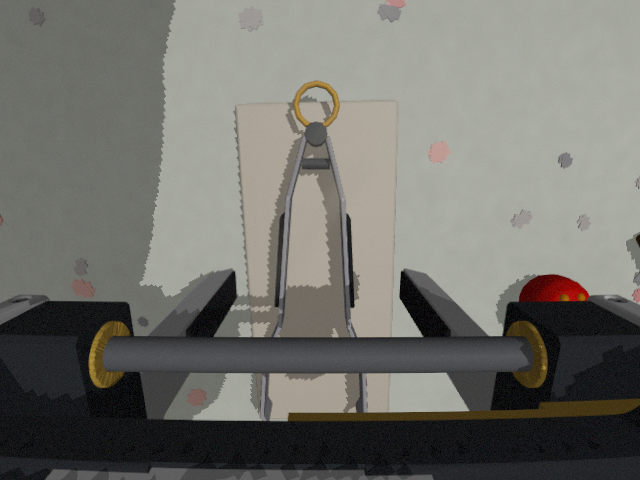

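The tongs now lie square to the jaws. The grips span image rows 214–305, at columns 281 and 350, and the pin is at (316,133).

```bash
python3 - <<'E'
from h import *; import pickle
w=pickle.load(open("w2.pkl","rb"))
a=onz(w,[(316,133),(283,214),(276,305),(348,214),(354,305)],28)
print(a.round(1)); g=a[1:].mean(0); g2=a[1:,:2]; print("grip",g)
l=(a[1]+a[3])/2;m=(a[2]+a[4])/2; 
for p,q in((l,m),(a[0],g),(a[0],m)): d=q-p; print(np.degrees(np.arctan2(d[1],d[0])),np.linalg.norm(d))
T=np.eye(4);T[:3,:3]=R.from_quat(w["st"]["eef_rot"]).as_matrix();T[:3,3]=w["st"]["tcp_pos"]
print("in tool", (np.linalg.inv(T)@np.r_[g,1])[:3])
E
```

```text
[[ 417.  -259.1   28. ]
 [ 454.8 -298.4   28. ]
 [ 510.6 -329.1   28. ]
 [ 471.2 -259.7   28. ]
 [ 531.7 -279.5   28. ]]
grip [ 492.08128646 -291.67857862   28.        ]
-23.44503004811438 63.39038102553468
-23.46289247663467 81.82639708200567
-23.45790529239905 113.52158648454017
in tool [ 3.11403753 -0.83429792 50.14952239]
```

```bash
python3 -m inch '[[[-0.1,0,-2,0,0,-0.5,1],[-0.1,0,-4,0,0,-0.5,1],[-0.1,0,-5,0,0,-0.5,1],[-0.1,0,-5.1,0,0,-0.5,1],[-0.1,0,-5.1,0,0,-0.5,0.3],[-0.1,0,-5.1,0,0,-0.5,0.1],[-0.1,0,-5.1,0,0,-0.5,0],[-0.1,0,-5.1,0,0,-0.5,0],[-0.1,0,-5.1,0,0,-0.5,0],[-0.1,0,-5.1,0,0,-0.5,-0.02]]]'; python3 -m inch '[[[0,0,0,0,0,0,-0.02],[0,0,0,0,0,0,-0.02],[0,0,0,0,0,0,-0.02],[0,0,0,0,0,0,-0.02]]]'
```

```text
clock: 4.38
tcp_pos: [494.1, -291.9, 26.9]
eef_rot: [0.204, 0.979, -0.0, 0.0]
ft_force: [0.1, 0.1, -0.1]
grip_width: 57.2
grip_force: 0.0
clock: 4.72
tcp_pos: [494.1, -292.1, 26.7]
eef_rot: [0.204, 0.979, -0.0, 0.0]
ft_force: [-0.5, -1.6, 4.9]
grip_width: 46.1
grip_force: 9.5
```

```bash
python3 -m inch '[[[0,0,0.5,0,0,0,-0.02],[0,0,1.5,0,0,0,-0.02],[0,0,3,0,0,0,-0.02],[0,0,5,0,0,0,-0.02],[0,0,7,0,0,0,-0.02],[0,0,9,0,0,0,-0.02],[0,0,10,0,0,0,-0.02],[0,0,10,0,0,0,-0.02],[0,0,10,0,0,0,-0.02]]]'; python3 -m inch '[[[0.2,1,0,0,0,1,-0.02],[0.5,3,0,0,0,3,-0.02],[0.8,6,0,0,0,6,-0.02],[1.2,9,0,0,0,9,-0.02],[1.6,12,0,0,0,12,-0.02],[2,15,0,0,0,15,-0.02],[2.4,18,0,0,0,18,-0.02],[2.8,21,0,0,0,21,-0.02],[3.2,24,0,0,0,24,-0.02],[3.6,26,0,0,0,27,-0.02]]]';python3 -m inch '[[[0.2,1,0,0,0,1,-0.02],[0.3,2,0,0,0,2,-0.02],[0.3,2.7,0,0,0,3,-0.02],[0.3,3,0,0,0,3,-0.02],[0.3,3,0,0,0,3,-0.02],[0.3,3,0,0,0,3,-0.02]]]'; python3 - <<'E'
from h import *
w=snap("wrist"); st=w["st"]; s=snap("side"); t=snap("top")
import pickle; pickle.dump((w,s,t),open("w3.pkl","wb"))
im=np.zeros((480,800,3),np.uint8); im[:]=0; im[:480,:400]=w["pixels"][:,120:520]; im[:,400:]=cv2.resize(s["pixels"][185:353,230:370],(400,480),interpolation=cv2.INTER_CUBIC)
cv2.imwrite("pics/w3.png",cv2.convertScaleAbs(im,alpha=1.3))
q=R.from_quat(st["eef_rot"]).as_matrix(); print(st["clock"],st["tcp_pos"],"tool y yaw",np.degrees(np.arctan2(q[1,1],q[0,1])),st["joint_pos"])
E
```

```text
clock: 5.47
tcp_pos: [494.0, -291.6, 126.6]
eef_rot: [0.204, 0.979, 0.0, 0.0]
ft_force: [0.5, -0.7, -2.2]
grip_width: 46.2
grip_force: 7.5
clock: 6.3
tcp_pos: [529.1, -28.2, 125.3]
eef_rot: [-0.034, 0.999, 0.0, -0.001]
ft_force: [0.6, 0.8, -0.1]
grip_width: 46.3
grip_force: 7.5
clock: 6.8
tcp_pos: [532.8, -2.8, 126.4]
eef_rot: [-0.056, 0.998, -0.0, -0.0]
ft_force: [0.7, 0.7, -1.7]
grip_width: 46.2
grip_force: 7.5
6.8 [532.75769498  -2.82232264 126.44634614] tool y yaw 96.3915502281464 [-0.45092707  0.32625034  0.40328643  2.03361217 -0.17339709  0.81395285
  1.73522354]
```

View pics/w3.png

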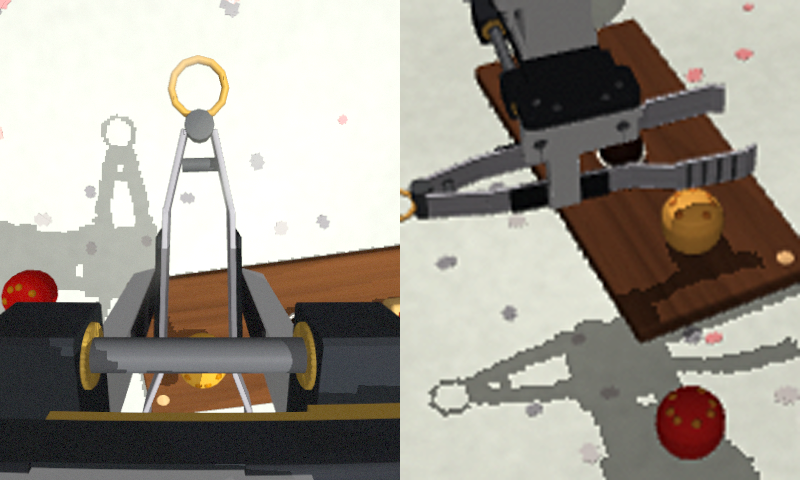

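The left half is a crop of the wrist view, offset 120 columns. It shows the tongs held straight in the jaws with the pin at column 319, and the roll peeking out below the rod at column 323, between the arms. The side crop shows the tongs level above the roll.

```bash
python3 - <<'E'
from h import *; import pickle
w,s,t=pickle.load(open("w3.pkl","rb"))
t0=dict(t); t0["pixels"]=cv2.imread("pics/top0.png"); s0=dict(s); s0["pixels"]=cv2.imread("pics/side0.png")
def cen(p,x,y,r=16):
    c=p["pixels"][y-r:y+r,x-r:x+r]; h=cv2.cvtColor(c,cv2.COLOR_BGR2HSV)
    m=cv2.inRange(h,(12,120,60),(28,255,255)); n,l,st,ce=cv2.connectedComponentsWithStats(m); i=1+st[1:,4].argmax()
    b=st[i]; return np.array([x-r+b[0]+(b[2]-1)/2,y-r+b[1]+(b[3]-1)/2]),b
ut,bt=cen(t0,314,251); us,bs=cen(s0,332,262); print(ut,bt,us,bs)
X=tri(t0,ut,s0,us); print("tri",X,proj(t0,[X])-ut,proj(s0,[X])-us)
print("top z34",onz(t0,[ut],34),"side z34",onz(s0,[us],34))
T=np.eye(4);T[:3,:3]=R.from_quat(w["st"]["eef_rot"]).as_matrix();T[:3,3]=w["st"]["tcp_pos"]; I=np.linalg.inv(T)
tl=lambda P:(I@np.r_[P,1])[:3]
zt=w["st"]["tcp_pos"][2]-20.7+22
print("pin tool",tl(onz(w,[(319,125)],zt)[0]),"roll wrist",onz(w,[(323,372)],50),onz(w,[(323,372)],34))
print("grips tool",[tl(p).round(1) for p in onz(w,[(280,240),(361,240)],zt)])
# board: truffle direction; predicted tip
st=w["st"]; h=np.radians(np.degrees(np.arctan2(T[1,1],T[0,1]))-90); print("heading",np.degrees(h),"tip",st["tcp_pos"][:2]+98*np.array([np.cos(h),np.sin(h)]))
# side check of tip end
print("proj tip side",proj(s,[np.r_[st["tcp_pos"][:2]+98*np.array([np.cos(h),np.sin(h)]),zt-10]]))
print(arm.state()["tcp_pos"])
E
```

```text
[313.  250.5] [  6   5  19  22 285] [332.  261.5] [  5   4  23  24 421]
tri [631.66786095  13.44778344  32.29688225] [[-0.00092265 -0.2003759 ]] [[-0.23731344  0.0717953 ]]
top z34 [[630.78959078  13.46187347  34.        ]] side z34 [[631.79239606  11.97306078  34.        ]]
pin tool [83.70426782  1.0131289  -1.28866848] roll wrist [[631.85938566  13.05081312  50.        ]] [[642.88614147  14.58393689  34.        ]]
grips tool [array([ 29. , -18.4,  -1.3]), array([29. , 22. , -1.3])]
heading 6.3915502281464 tip [630.14856102   8.08726999]
proj tip side [[332.27449276 232.40349273]]
[532.82730503  -2.70167802 126.5260181 ]
```

```bash
python3 -m inch '[[[0,0.2,-1,0,0,0,-0.02],[0,0.45,-2,0,0,0,-0.02],[0,0.45,-3,0,0,0,-0.02],[0,0.45,-4,0,0,0,-0.02],[0,0.45,-4.7,0,0,0,-0.02],[0,0.45,-5,0,0,0,-0.02],[0,0.45,-5,0,0,0,-0.02],[0,0.45,-5,0,0,0,-0.02]]]'; python3 - <<'E'
from h import *
s=snap("side"); t=snap("top"); w=snap("wrist")
im=np.zeros((480,800,3),np.uint8); im[:,400:]=cv2.resize(s["pixels"][195:315,275:375],(400,480),interpolation=cv2.INTER_CUBIC); im[:,:400]=cv2.resize(t["pixels"][205:301,275:355],(400,480),interpolation=cv2.INTER_CUBIC)
cv2.imwrite("pics/w4.png",cv2.convertScaleAbs(im,alpha=1.4)); print(w["st"]["tcp_pos"])
E
```

```text
clock: 7.62
tcp_pos: [532.9, 2.5, 76.4]
eef_rot: [-0.056, 0.998, -0.0, -0.0]
ft_force: [-0.4, 0.3, -0.5]
grip_width: 46.6
grip_force: 7.5
[533.19212684   2.61203542  76.82965703]
```

View pics/w4.png

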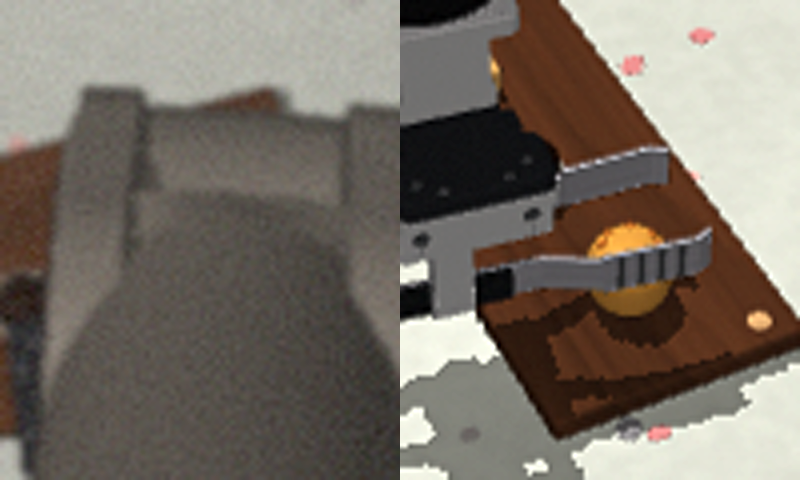

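The side crop (right half, 4×) shows the near paddle across crop columns 610–712, in front of the roll centred at (630,270). The far paddle is behind it. The top view is blocked by the arm. I'll check the paddle against the model.

```bash
python3 - <<'E'
from h import *; import pickle
w,s,t=pickle.load(open("w3.pkl","rb"))
tcp=np.array([533.1,2.6,76.6]); h=np.radians(6.4); u=np.array([np.cos(h),np.sin(h)]); v=np.array([-u[1],u[0]])
f=lambda a,b,z: np.r_[tcp[:2]+a*u+b*v,z]
zu=tcp[2]-20.7
for a in(75,98,121):
  for sg in(-1,1): 
    p=proj(s,[f(a,sg*34,zu+24),f(a,sg*34,zu)]); print(a,sg,p.round(1).tolist(),"crop",((p-[275,195])*4+[400,0]).round().tolist())
p=proj(s,[[631.3,13,34]]); print(((p-[275,195])*4+[400,0]))
E
```

```text
75 -1 [[325.9, 259.5], [325.8, 268.1]] crop [[604.0, 258.0], [603.0, 293.0]]
75 1 [[314.8, 235.7], [314.9, 244.4]] crop [[559.0, 163.0], [559.0, 197.0]]
98 -1 [[337.4, 256.7], [337.1, 265.4]] crop [[650.0, 247.0], [649.0, 282.0]]
98 1 [[325.9, 233.1], [325.8, 241.8]] crop [[604.0, 153.0], [603.0, 187.0]]
121 -1 [[348.8, 254.0], [348.4, 262.6]] crop [[695.0, 236.0], [693.0, 271.0]]
121 1 [[336.9, 230.6], [336.6, 239.3]] crop [[647.0, 143.0], [646.0, 177.0]]
[[626.57828851 264.68130272]]
```

The ribs on the paddle are centred at crop column 651 and the model predicts 650, so the aim is good. Descending, then closing slowly.

```bash
python3 -m inch '[[[0,0,-0.8,0,0,0,-0.02],[0,0,-1.6,0,0,0,-0.02],[0,0,-2.4,0,0,0,-0.02],[0,0,-3,0,0,0,-0.02],[0,0,-3.35,0,0,0,-0.02],[0,0,-3.35,0,0,0,-0.02],[0,0,-3.35,0,0,0,-0.02]]]'; python3 -m inch '[[[0,0,0,0,0,0,-0.06],[0,0,0,0,0,0,-0.08],[0,0,0,0,0,0,-0.1],[0,0,0,0,0,0,-0.12],[0,0,0,0,0,0,-0.14],[0,0,0,0,0,0,-0.16],[0,0,0,0,0,0,-0.18],[0,0,0,0,0,0,-0.2],[0,0,0,0,0,0,-0.22],[0,0,0,0,0,0,-0.24]]]';  python3 -m inch '[[[0,0,0,0,0,0,-0.27],[0,0,0,0,0,0,-0.3],[0,0,0,0,0,0,-0.3],[0,0,0,0,0,0,-0.3],[0,0,0,0,0,0,-0.3]]]'
```

```text
clock: 8.35
tcp_pos: [532.8, 2.5, 42.7]
eef_rot: [-0.057, 0.998, -0.0, -0.0]
ft_force: [-0.0, 0.7, -0.9]
grip_width: 46.5
grip_force: 7.5
clock: 9.18
tcp_pos: [532.9, 2.7, 43.0]
eef_rot: [-0.057, 0.998, -0.0, 0.0]
ft_force: [0.3, -0.5, -0.6]
grip_width: 37.3
grip_force: 30.0
clock: 9.6
tcp_pos: [532.9, 2.6, 43.0]
eef_rot: [-0.057, 0.998, -0.0, -0.0]
ft_force: [0.7, 0.2, -0.8]
grip_width: 37.6
grip_force: 30.0
```

The fingers stopped at 37.5 mm with 30 N, which matches the width for paddles on the roll. Lifting.

```bash
python3 -m inch '[[[0,0,0.3,0,0,0,-0.3],[0,0,0.9,0,0,0,-0.3],[0,0,1.8,0,0,0,-0.3],[0,0,3,0,0,0,-0.3],[0,0,4.5,0,0,0,-0.3],[0,0,6,0,0,0,-0.3],[0,0,7.5,0,0,0,-0.3],[0,0,9,0,0,0,-0.3],[0,0,10.5,0,0,0,-0.3],[0,0,11.5,0,0,0,-0.3]]]'; python3 -m inch '[[[0,0,0.4,0,0,0,-0.3],[0,0,0.6,0,0,0,-0.3],[0,0,0.6,0,0,0,-0.3],[0,0,0.6,0,0,0,-0.3],[0,0,0.6,0,0,0,-0.3],[0,0,0.6,0,0,0,-0.3],[0,0,0.6,0,0,0,-0.3],[0,0,0.6,0,0,0,-0.3],[0,0,0.6,0,0,0,-0.3],[0,0,0.6,0,0,0,-0.3]]]'; python3 - <<'E'
from h import *
s=snap("side")
cv2.imwrite("pics/w5.png",cv2.resize(s["pixels"][100:340,220:420],(500,600),interpolation=cv2.INTER_CUBIC))
E
```

```text
clock: 10.43
tcp_pos: [533.4, 2.6, 160.5]
eef_rot: [-0.056, 0.998, 0.0, 0.001]
ft_force: [0.4, -0.2, -0.7]
grip_width: 37.7
grip_force: 30.0
clock: 11.27
tcp_pos: [532.8, 2.6, 163.9]
eef_rot: [-0.057, 0.998, -0.0, -0.0]
ft_force: [-0.1, 0.1, -1.5]
grip_width: 37.5
grip_force: 30.0
```

View pics/w5.png

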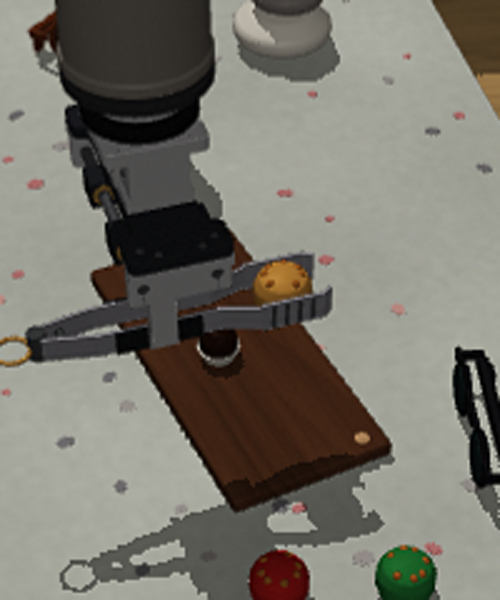

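The picture shows the roll at (282,285), held level between both paddles well above the board. The truffle is still at (219,348) and nothing else has moved. Lift is 12 cm, so I'm handing in.

```bash
python3 -c "
from rig import arm
print(arm.sign_off())"
```

```text
the job is handed in; nothing more can be done
None
```

The job is handed in at about 11.3 s of the 37 s allowed: the cheese roll is held steadily in the tongs about 12 cm above the board, and the last picture shows the truffle and sunglasses undisturbed; the guava bar and canister were hidden behind the arm or out of frame, though nothing came near them. The sign-off returned no verdict.

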